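# Paint thickness check on a control box

## Robot

A 7-joint arm with a two-finger parallel gripper is mounted at the origin on the work surface. World frame = base frame: x ahead of the robot, y to its left, z up, the work surface at z = 0. Lengths are in m, angles in rad, forces in N, time in s.
With the tool pointing down it reaches from about 0.425 to 0.975 m from the base axis. Payload 16.7 kg.
Tool frame: the origin (TCP) lies midway between the tips of the shut fingers; the grasp point (between the pads) lies 19 mm behind it (grip_depth is the distance from the TCP to the grasp point, in m); z points along the fingers, y is the line along which they close (so a half turn about z gives the same grasp; the last joint's range is limited). The gripper opens to 85 mm and grips with 20 to 120 N. Pads are 22 mm wide; open, the fingers measure 114 mm over their backs; the gripper's body (76 mm by 85 mm) begins 54 mm behind the grasp point. The pads swing forward as they close: fully open they stand 13 mm farther back than shut.
Start: joints at [-1.319, 0.426, 0.074, 1.606, -0.034, 1.111, -0.067], TCP at [0.263, 0.621, 0.231] pointing down, gripper open.
Joint ranges: [-2.85, 2.85], [-0.5, 2.14], [-1.23, 1.37], [0.21, 2.46], [-1.02, 4.16], [0.16, 2.05], [-2.73, 2.73]. Speed limits (rad/s): [1.89, 1.89, 2.39, 2.39, 3.01, 3.01, 3.01].

## Interface

Orientations are given as a 3x3 rotation matrix whose columns are the frame's x, y, z axes.
In Python, from station import * gives the robot as it stands.
- The arm moves only by the tool carry_out, never from a script. Its arguments are lists of equal length, an entry for each row: "slide": the shift along the tool's x, y, z in cm, a list of three; "twist": the turn, a rotation vector about the tool's x, y, z in degrees, a list of three. In form: {"slide": [[dx, dy, dz], ...], "twist": [[wx, wy, wz], ...]}. A call has 1 to 8 rows; each row is the pose to reach, as a shift and turn from the pose commanded when the call began, along the tool's axes at that moment; what a row does not reach only later rows make up. A row lasts 1/10 s, in which the tool goes at most 50 mm and 8.59 degrees, less where a joint would pass 70% of its speed; a pose out of reach is approached as far as the arm can. A call with a gripper value outside its range is refused whole. "gripper" is the finger opening in cm, from 0 to 8.54, set as the call begins (left out, the last holds). The fingers move at their own pace and stop on an object; "grip_force" is the grip in N (left out, the last holds). Time passes only in rows, so rows that repeat a pose let the fingers close. It gives the time, the measured TCP pose, the force, the opening and the grip force at its end, in the units of the state.
- sense(): the state, without advancing time (a new reading comes with each control period).
- get_image(name): name is "scene" or "top"; returns a dict with "pixels" (420x560x3 uint8, blue, green, red), "depth" (420x560 float32, m along the optical axis (not along the pixel's ray), 0 where there is no reading), "fovy" (degrees; the focal length in pixels is half the picture's height over the tangent of half this angle, whatever the lens; pixels are square), "cx", "cy" (the principal point, pixels), "world_to_cam" (4x4, takes a point from world to camera coordinates). Camera axes: x right, y down, z forward; pixel columns grow to the right and rows downward; lengths in m; the calibration is good to about 2 mm. A picture is of the moment at which its call begins.
- job_done(): hands the job in; it is judged then, once.
Trained networks look in a picture, given as the dict that the camera call returned (one of the last four; its "shot" number tells which), for a name from the list of things; names that differ only in an ending like _2 or _b are one class to them, and where a whole thing is asked for, a point or a joint stands for the part that bears it (a point fixed in the world has none). Each returns a list of dicts, best first, with "confidence" (0 to 1); they miss things now and then, are a little off and sometimes report something else, mostly with a low value. They report only what shows in the picture. A call takes as long as a camera call. They do not tell look-alikes from the thing itself.
- search_frame(thing, picture): "point" ([column, row] in pixels, amid what is visible of it).
The state is a dict: "time": time; "joints": joint angles; "qvel": joint speeds; "tau": joint torques, N m; "position": TCP position; "eef_rot": TCP orientation; "contact_force": force on the tool from outside, world axes, zero at the start; "wrist_torque": the same for the moment, N m; "grip_width": opening from 0.0 (shut) to 1.0 (fully open); "grip_force": force on a finger pad.
Only numpy, scipy, OpenCV 4.12 (cv2) and the standard library are available. Lean on these libraries where they do the work, as an engineer would, in place of code of your own. Each camera call takes 0.05 s, during which the arm holds its last target. There are 200 camera calls.

## Task

Check the paint on the orange control box. Take the coating gauge out of its black charging cradle and first zero it: set its probe down square on top of the round bare steel disc, press gently until the spring sleeve is about half-way in, and hold it still there for a second. Then set the probe down inside the black ring drawn on the sloping face of the control box, touching the paint nowhere else, square to that face and again with the sleeve about half-way in, never pressed hard; finish while still holding the gauge there, and leave the other things on the bench as they are.

Things in the scene. Friction and masses are not known exactly. Their poses are not given: they have to be found in the camera images.
- gauge_center (a point): Centre of the upright gauge's grey housing, 28 (its x) x 60 (y) x 96 (z, up) mm, screen on its -x face, 0.14 to 0.21 kg. It stands in the cradle, centre 78 mm above the bench. Grip it across the 28 mm (its x) about 20 mm above this centre: clear of the rim and of the palm. Its probe (steel sleeve, 14 mm diameter) stands out 18 mm below the housing, so the free tip is 66 mm below this centre.
- probe_tip (a point): Centre of the flat lower end of the gauge's spring sleeve, the face that touches the work; its z axis is the gauge's long axis, pointing from the tip up into the housing.
- sleeve (a joint): How far the spring sleeve is pushed into the gauge, m: 0 free, 0.008 bottomed. The spring starts to give at 1.8 N and takes 6.6 N when fully in (600 N/m), about 4.2 N half-way.
- cradle: Black charging cradle fixed to the bench, 60 (x) x 92 (y) x 54 mm high on a slightly wider foot, open at the top; origin at the centre of its underside; x and y as the gauge standing in it, whose lowest 24 mm of housing is in the pocket (2 mm play). The gauge lifts straight up out of it; the probe is clear once raised 45 mm.
- zero_top (a point): Centre of the top face of the zero disc: a loose bare steel disc, 60 mm diameter, 12 mm thick, lying flat on the bench, 0.26 kg.
- control_box: Orange steel control box on the bench, immovable, 200 (x) x 260 (y) mm; origin at the centre of its underside. Its face slopes up 0.35 rad (20 degrees) from 85 mm high in front (-x) to 152 mm at the back. Emergency stop, switch and buttons stand up to 28 mm out of the upper half; a small black cross beside them marks an old reading, not the spot. The lower half is plain.
- ring_spot (a point): Centre of the black marker ring (inside diameter 32 mm) on the paint of the plain lower half of the box's sloping face, 45 mm in front of the box's middle, up to 80 mm to either side, 105 mm above the bench. z axis: outward normal of the face (0.35 rad from vertical, leaning to the box's -x); y axis: level, along the box's width.
- square_block: Bystander, leave alone: bare steel square block 40 x 40 x 12, from the same set as the zero disc; not for zeroing (mm); origin at the centre of its underside.
- screwdriver: Bystander, leave alone: screwdriver with a yellow handle, 160 long, lying flat (mm); origin at the centre of its underside.
- wrench: Bystander, leave alone: steel open-ended wrench, 170 long, lying flat (mm); origin at the centre of its underside.
- glue_bottle: Bystander, leave alone: white glue bottle, 44 diameter, 105 tall, standing (mm); origin at the centre of its underside.
- tape_roll: Bystander, leave alone: roll of brown tape, 100 outer diameter, 25 high, lying flat (mm); origin at the centre of its underside.
- terminal_cover: Bystander, leave alone: small orange painted cover 80 x 60 x 22, no mark on it (mm); origin at the centre of its underside.
Things that resemble listed ones, but are neither listed nor needed, are in the scene too. What is shaped like the part that bears gauge_center but purple or turquoise is not meant.

How it is judged:
On the way:
1. the held gauge is zeroed: its probe stands square on the round steel disc with the sleeve partly in, for a moment (contact force between gauge and zero_disc between 1.5 and 12 N and value of joint sleeve between 0.0015 and 0.0072 m and contact force between the fingers and gauge above 2 N and horizontal distance between probe_tip and zero_top below 0.022 m and angle between probe_tip's own z axis and vertical below 0.12 rad and linear speed of gauge below 0.015 m/s), for 0.5 s.
At the end, for the whole second after the job is handed in: Gripper still holding the gauge at rest: probe tip within 9 mm of the ring's centre, square to the sloping face within 0.12 rad, sleeve 1.5 to 7.2 mm in, 1.5 to 12 N on the paint; cradle and disc not touched by the gauge; the disc flat on the bench within 40 mm of its start (contact force between gauge and control_box between 1.5 and 12 N and value of joint sleeve between 0.0015 and 0.0072 m and contact force between the fingers and gauge above 2 N and distance between probe_tip and ring_spot below 0.009 m and angle between the z axis of probe_tip and the z axis of ring_spot, either way round below 0.12 rad and linear speed of gauge below 0.015 m/s and contact force between gauge and cradle below 0.1 N and contact force between gauge and zero_disc below 0.1 N and distance of zero_top from where it was at the start of the episode below 0.04 m and height (world z) of zero_top between 0.009 and 0.015 m); the arm keeps its last pose, push and grip.
It fails at once if the gauge touches the control box's paint outside the ring (contact force between gauge and control_box above 0.5 N and distance between probe_tip and ring_spot above 0.016 m).
It fails at once if the gauge is pressed hard (over 15 N) on the paint or on the zero disc (contact force between gauge and control_box above 15 N or contact force between gauge and zero_disc above 15 N).
It fails at once if a bystander is shifted by more than 30 mm (distance of any of square_block, screwdriver, wrench, glue_bottle, tape_roll, terminal_cover from where it was at the start of the episode above 0.03 m).
It also fails if it takes over 64 s, if anything falls off the work surface, if the arm or the gripper's body presses on something with over 40 N, if the wrist force passes 120 N, or if a joint passes its speed limit or range.

## Working session

There is one attempt and no reset: what is moved stays moved. The work goes in short steps, Python scripts to look and compute and a tool call to move; the robot and the scene stay as the last step left them, time stands still between calls to the robot, and variables do not carry over. Pictures are saved under pics/ and viewed, at most 10 in all, crops included, and the job is handed in when it is done.

Besides the shell and the picture viewer there is one more tool, called after "Call:" as name(argument=value, ...) on one line, values as JSON. carry_out: Moves the arm, as the interface text tells. Its arguments: {"type":"object","properties":{"slide":{"type":"array","items":{"type":"array","items":{"type":"number"}}},"twist":{"type":"array","items":{"type":"array","items":{"type":"number"}}},"gripper":{"type":"number"},"grip_force":{"type":"number"}},"required":["slide","twist"]}

```bash
mkdir -p pics; ls
cat > h.py <<'E'
from station import *
import numpy as np, cv2
def deproj(p,u,v,d=None):
    f=210/np.tan(np.radians(p["fovy"])/2)
    u=np.asarray(u,float);v=np.asarray(v,float)
    if d is None: d=p["depth"][v.astype(int),u.astype(int)]
    c=np.stack([(u-p["cx"])/f*d,(v-p["cy"])/f*d,d,np.ones_like(d)],-1)
    return (c@np.linalg.inv(p["world_to_cam"]).T)[...,:3]
def cloud(p):
    v,u=np.mgrid[0:420,0:560]
    return deproj(p,u,v)
def proj(p,X):
    f=210/np.tan(np.radians(p["fovy"])/2)
    c=p["world_to_cam"]@np.append(X,1)
    return c[0]/c[2]*f+p["cx"],c[1]/c[2]*f+p["cy"]
E
python3 - <<'E'
from h import *
s=sense(); print(s["time"],s["position"],s["eef_rot"],s["contact_force"])
for n in ("scene","top"):
    p=get_image(n); cv2.imwrite(f"pics/{n}0.png",p["pixels"]); np.savez(f"{n}0.npz",**{k:v for k,v in p.items()})
    print(n,p["fovy"],p["cx"],p["cy"],np.linalg.inv(p["world_to_cam"])[:3,3])
    for t in ("gauge_center","cradle","zero_top","control_box","ring_spot","square_block","glue_bottle","tape_roll","terminal_cover","screwdriver","wrench"):
        for r in search_frame(t,p)[:3]:
            u,v=r["point"]
            print(t,np.round(r["point"]),round(r["confidence"],2),np.round(deproj(p,u,v),3))
E
```

```text
pics
0.0 [0.26320817 0.6211149  0.2305812 ] [[-9.20756631e-01  3.90137229e-01 -4.10354685e-04]
 [ 3.90137427e-01  9.20755755e-01 -1.27620751e-03]
 [-1.20059625e-04 -1.33517125e-03 -9.99999101e-01]] [0.31765865 0.475642   1.13079154]
scene 43.31420135724772 284.82399231359267 215.29483907362894 [1.7143582  0.10319051 1.45006785]
gauge_center [374. 206.] 0.93 [0.44  0.33  0.092]
gauge_center [367. 179.] 0.83 [0.317 0.308 0.101]
gauge_center [377. 234.] 0.8 [0.584 0.333 0.113]
cradle [367. 218.] 0.91 [0.464 0.309 0.051]
zero_top [191. 211.] 0.52 [ 0.456 -0.322  0.013]
control_box [277. 255.] 0.6 [0.727 0.016 0.146]
square_block [140. 217.] 0.67 [ 0.495 -0.503  0.005]
glue_bottle [398. 266.] 0.88 [0.681 0.403 0.076]
glue_bottle [192. 209.] 0.36 [ 0.444 -0.324  0.011]
tape_roll [157. 260.] 0.78 [ 0.695 -0.389  0.024]
terminal_cover [433. 239.] 0.83 [0.506 0.544 0.016]
screwdriver [141. 218.] 0.6 [ 0.508 -0.494  0.014]
screwdriver [232. 201.] 0.43 [ 0.399 -0.183  0.02 ]
wrench [313. 212.] 0.53 [0.411 0.118 0.006]
top 48.30795724214174 281.6095753010324 216.6106608002295 [0.32552824 0.01215559 1.33819211]
gauge_center [151. 246.] 0.81 [0.422 0.328 0.123]
gauge_center [150. 198.] 0.66 [0.549 0.34  0.114]
gauge_center [154. 290.] 0.6 [0.309 0.317 0.111]
cradle [170. 252.] 0.67 [0.413 0.294 0.048]
zero_top [393. 247.] 0.88 [ 0.435 -0.329  0.014]
control_box [277. 165.] 0.77 [0.641 0.004 0.123]
control_box [131. 162.] 0.55 [0.656 0.404 0.083]
square_block [453. 226.] 0.7 [ 0.497 -0.504  0.011]
glue_bottle [131. 161.] 0.9 [0.654 0.4   0.098]
glue_bottle [338. 259.] 0.24 [ 0.399 -0.169  0.028]
tape_roll [415. 187.] 0.64 [ 0.607 -0.393  0.022]
screwdriver [336. 260.] 0.55 [ 0.397 -0.164  0.019]
wrench [237. 258.] 0.96 [0.399 0.113 0.006]
wrench [455. 227.] 0.52 [ 0.494 -0.509  0.012]
```

View pics/top0.png

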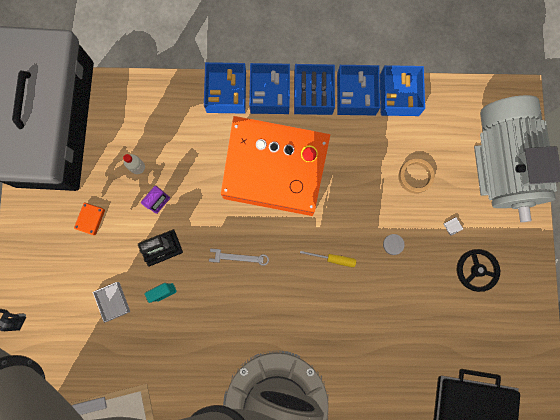

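View pics/scene0.png

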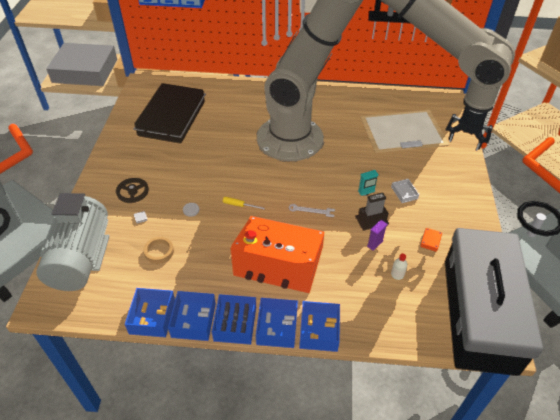

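The top view shows the grey gauge in the black cradle at about (160,247). The purple (155,199) and turquoise (160,292) look-alikes stand on either side of it. The disc is at (394,244), the ring at (296,186), and the old cross at (243,141). In the scene view the gauge is at (374,205). Next I measure these precisely.

```bash
cat > meas.py <<'E'
from h import *
for n in ("top","scene"):
    p=dict(np.load(f"{n}0.npz",allow_pickle=True)); p={k:(v.item() if v.ndim==0 else v) for k,v in p.items()}
    C=cloud(p); ok=p["depth"]>0; hsv=cv2.cvtColor(p["pixels"],cv2.COLOR_BGR2HSV)
    near=lambda x,y,r: ok&(np.hypot(C[...,0]-x,C[...,1]-y)<r)
    def rect(m,t):
        q=C[m]; (c,s,a)=cv2.minAreaRect((q[:,:2]*1000).astype(np.float32))
        print(n,t,m.sum(),"c",np.round(c,1),"size",np.round(s,1),"ang",round(a,1),"mean",np.round(q.mean(0)*1000,1),"zmed",np.round(np.median(q[:,2])*1000,1))
    g=near(.43,.32,.075)&((hsv[...,1]<90)|(hsv[...,2]<60))
    rect(g&(C[...,2]>.116)&(C[...,2]<.14),"gauge top"); rect(g&(C[...,2]>.065)&(C[...,2]<.14),"gauge all"); rect(g&(C[...,2]>.045)&(C[...,2]<.06),"cradle rim"); rect(g&(C[...,2]>.02),"all")
    m=near(.445,-.325,.05)&(hsv[...,1]<70)&(C[...,2]>.006); rect(m,"disc")
    # box slope plane
    b=ok&(hsv[...,0]<12)&(hsv[...,1]>180)&(C[...,2]>.088)&(C[...,2]<.15)&(np.abs(C[...,1])<.18)&(C[...,0]>.45)&(C[...,0]<.75)
    q=C[b]
    for _ in range(4):
        c=q.mean(0); nn=np.linalg.svd(q-c,full_matrices=False)[2][2]; nn*=np.sign(nn[2]); r=(C[b]-c)@nn; q=C[b][abs(r)<.004]
    print(n,"plane",np.round(c,4),np.round(nn,4),"tilt",np.arccos(nn[2]),"yaw deg",np.degrees(np.arctan2(-nn[1],-nn[0])),len(q))
    rect(b,"box")
    np.save(f"plane_{n}.npy",np.r_[c,nn])
    u0,v0=proj(p,[.565,-.05,.105]); print("guess",u0,v0)
    if n=="top":
        w=np.zeros((420,560),np.uint8); w[172:200,282:311]=1
        w=(w>0)&(p["pixels"][...,2]<170)
        v,u=np.nonzero(w); e=cv2.fitEllipse(np.stack([u,v],1).astype(np.float32)); print("ellipse",e,len(u))
        U,V=e[0]
        f=210/np.tan(np.radians(p["fovy"])/2); T=np.linalg.inv(p["world_to_cam"])
        d=T[:3,:3]@np.array([(U-p["cx"])/f,(V-p["cy"])/f,1]); o=T[:3,3]
        print("ring",o+d*((c-o)@nn)/(d@nn))
E
python3 meas.py; python3 -c "
import cv2
a=cv2.imread('pics/top0.png');b=cv2.imread('pics/scene0.png')
import numpy as np
cv2.imwrite('pics/crop.png',np.hstack([cv2.resize(a[160:215,270:325],(400,400),interpolation=0),cv2.resize(a[215:275,130:190],(400,400),interpolation=0)]))"
```

```text
top gauge top 267 c [427.8 330.8] size [29.4 61.6] ang 23.9 mean [427.4 329.7 125.2] zmed 125.4
top gauge all 358 c [426.6 329.9] size [30.9 61.6] ang 25.8 mean [426.1 326.4 117.1] zmed 124.4
top cradle rim 300 c [427.  330.4] size [54.9 91.4] ang 24.1 mean [422.4 317.4  52.8] zmed 53.0
top all 751 c [427.2 330. ] size [55.1 92.1] ang 23.8 mean [424.  320.8  81.5] zmed 58.4
top disc 339 c [ 443.5 -329.9] size [57.4 57.7] ang 89.8 mean [ 443.1 -330.3   12.1] zmed 12.3
top plane [ 0.6473 -0.0052  0.1231] [-0.3302  0.0609  0.9419] tilt 0.3424556432366584 yaw deg -10.449191505109487 3369
top box 3775 c [645.   12.1] size [260.4 201.4] ang 79.8 mean [647.8  -5.1 123.2] zmed 124.0
guess 296.94841080681687 194.68000921070944
ellipse ((295.9770812988281, 186.1183624267578), (12.398926734924316, 12.718814849853516), 138.94790649414062) 34
ring [ 0.58835712 -0.04729683  0.1051581 ]
scene gauge top 125 c [428.1 331.8] size [34.2 62.7] ang 25.7 mean [431.4 333.2 125.4] zmed 125.3
scene gauge all 291 c [428.7 331.4] size [35.2 64.3] ang 24.8 mean [436.4 331.6 105.9] zmed 108.7
scene cradle rim 176 c [431.3 331.9] size [57.  92.8] ang 22.4 mean [442.4 329.3  53. ] zmed 53.2
scene all 614 c [434.1 334.2] size [61.3 92.2] ang 19.3 mean [441.2 330.4  74.5] zmed 61.8
scene disc 160 c [ 446.  -327.6] size [61.1 56.1] ang 9.6 mean [ 445.2 -327.9   12.8] zmed 12.5
scene plane [0.6219 0.0193 0.1111] [-0.219   0.0147  0.9756] tilt 0.22134338076260482 yaw deg -3.845882610194418 851
scene box 2709 c [648.2  12.7] size [261.4 203.4] ang 80.1 mean [662.6   9.7 119.1] zmed 117.9
guess 261.98108492016104 222.64454891702226
```

View pics/crop.png

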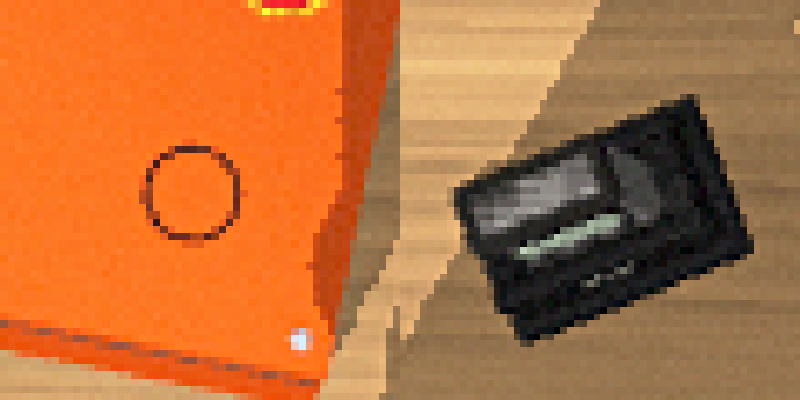

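The crop shows the ring clearly, and its measured position (0.588, -0.047, 0.105) matches the given height. The gauge is at (0.4275, 0.331) with its x axis at 24° yaw. The disc is at (0.444, -0.329). Next, approach the gauge.

```bash
cat >> h.py <<'E'
from scipy.spatial.transform import Rotation as Rn
def down(yaw):  # tool y at yaw (deg), z down
    a=np.radians(yaw); y=np.array([np.cos(a),np.sin(a),0]); z=np.array([0,0,-1.]); return np.stack([np.cross(y,z),y,z],1)
def delta(P,R,s=None):
    s=s or sense(); R0=np.array(s["eef_rot"]); 
    print("slide cm",np.round(R0.T@(np.array(P)-s["position"])*100,2),"twist deg",np.round(Rn.from_matrix(R0.T@R).as_rotvec(degrees=True),2))
E
python3 - <<'E'
from h import *
delta([.4275,.331,.20],down(24))
E
```

```text
slide cm [-26.45 -20.34   3.13] twist deg [-0.   -0.   43.04]
```

Call:
carry_out(slide=[[-3.3,-2.5,0.4],[-6.6,-5.1,0.8],[-9.9,-7.6,1.2],[-13.2,-10.2,1.6],[-16.5,-12.7,2],[-19.8,-15.3,2.4],[-23.1,-17.8,2.8],[-26.45,-20.34,3.1]], twist=[[0,0,5.4],[0,0,10.8],[0,0,16],[0,0,21.5],[0,0,27],[0,0,32],[0,0,37.5],[0,0,43]], gripper=6)

```text
time: 2.0
position: [0.4281, 0.3295, 0.2004]
eef_rot: [[-0.404, 0.915, 0.0], [0.915, 0.404, 0.0], [0.0, 0.0, -1.0]]
contact_force: [0.8, -0.1, -0.7]
grip_width: 0.701
grip_force: 0.0
```

Run:
```python
from h import *
s=sense(); print(s["time"],s["position"],s["joints"],s["grip_width"])
delta([.4275,.331,.079],down(24))
p=get_image("top"); cv2.imwrite("pics/top1.png",p["pixels"])
for r in search_frame("gauge_center",p): print(r["point"],r["confidence"])
```

```text
2.0 [0.4280818  0.32953752 0.20037762] [-1.04950113  0.24378049  0.32215754  1.95652795 -0.09405205  0.95502586
 -0.26614595] 0.7014633679175972
slide cm [ 0.15  0.   12.14] twist deg [ 0.02 -0.02 -0.18]
[154.9, 199.6] 0.96
[154.9, 242.7] 0.75
[164.8, 288.0] 0.43
```

Call:
carry_out(slide=[[0.1,0,2],[0.1,0,4],[0.1,0,6],[0.1,0,8],[0.1,0,10],[0.1,0,11.5],[0.15,0,12.1],[0.15,0,12.1]], twist=[[0,0,0],[0,0,0],[0,0,0],[0,0,0],[0,0,0],[0,0,0],[0,0,0],[0,0,0]])

```text
time: 2.9
position: [0.4266, 0.3324, 0.0789]
eef_rot: [[-0.408, 0.913, -0.001], [0.913, 0.408, -0.001], [-0.0, -0.001, -1.0]]
contact_force: [0.8, 0.5, -0.3]
grip_width: 0.701
grip_force: 0.0
```

Call:
carry_out(slide=[[0,0,0],[0,0,0],[0,0,0],[0,0,0],[0,0,0],[0,0,0],[0,0,0],[0,0,0]], twist=[[0,0,0],[0,0,0],[0,0,0],[0,0,0],[0,0,0],[0,0,0],[0,0,0],[0,0,0]], gripper=0, grip_force=60)

```text
time: 3.7
position: [0.4273, 0.3328, 0.0802]
eef_rot: [[-0.407, 0.913, 0.001], [0.913, 0.407, 0.001], [0.001, 0.001, -1.0]]
contact_force: [-1.6, -0.7, 6.6]
grip_width: 0.322
grip_force: 58.8
```

Call:
carry_out(slide=[[0,0,-1],[0,0,-3],[0,0,-5],[0,0,-7.5],[0,0,-10],[0,0,-12.5],[0,0,-14],[0,0,-14]], twist=[[0,0,0],[0,0,0],[0,0,0],[0,0,0],[0,0,0],[0,0,0],[0,0,0],[0,0,0]])

```text
time: 4.5
position: [0.4277, 0.3329, 0.222]
eef_rot: [[-0.407, 0.913, 0.002], [0.913, 0.407, 0.003], [0.002, 0.003, -1.0]]
contact_force: [-0.4, 0.2, -2.3]
grip_width: 0.326
grip_force: 59.2
```

Run:
```python
from h import *
s=sense(); print(s["time"],s["position"],s["contact_force"],s["grip_width"],s["grip_force"])
delta([.435,0,.22],down(0),s)
p=get_image("scene"); cv2.imwrite("pics/scene2.png",cv2.resize(p["pixels"][110:260,300:460],(800,750)))
q=get_image("top")
for n,p in (("s",p),("t",q)):
    C=cloud(p); s["position"]
    d=np.hypot(C[...,0]-s["position"][0],C[...,1]-s["position"][1])
    hsv=cv2.cvtColor(p["pixels"],cv2.COLOR_BGR2HSV)
    if n=="s":
        m=(d<.05)&(C[...,2]>.08)&(C[...,2]<.2)&(p["depth"]>0); Q=C[m]; print("lowest",np.round(Q[np.argsort(Q[:,2])[:15]],3).tolist())
cv2.imwrite("pics/scene2.png",cv2.resize(cv2.imread("pics/scene2.png"),(640,600)))
```

```text
4.5 [0.4276768  0.33289413 0.22196889] [-0.39887103  0.16873562 -2.32507291] 0.3257253662735896 59.176931977272034
slide cm [-30.7  -12.88   0.1 ] twist deg [ 0.17 -0.14 24.02]
lowest [[0.429, 0.332, 0.15], [0.43, 0.339, 0.152], [0.433, 0.335, 0.155], [0.428, 0.331, 0.155], [0.429, 0.338, 0.157], [0.428, 0.331, 0.159], [0.437, 0.333, 0.165], [0.432, 0.337, 0.165], [0.435, 0.333, 0.167], [0.438, 0.339, 0.171], [0.435, 0.342, 0.173], [0.444, 0.318, 0.174], [0.44, 0.308, 0.175], [0.431, 0.356, 0.175], [0.444, 0.325, 0.175]]
```

View pics/scene2.png

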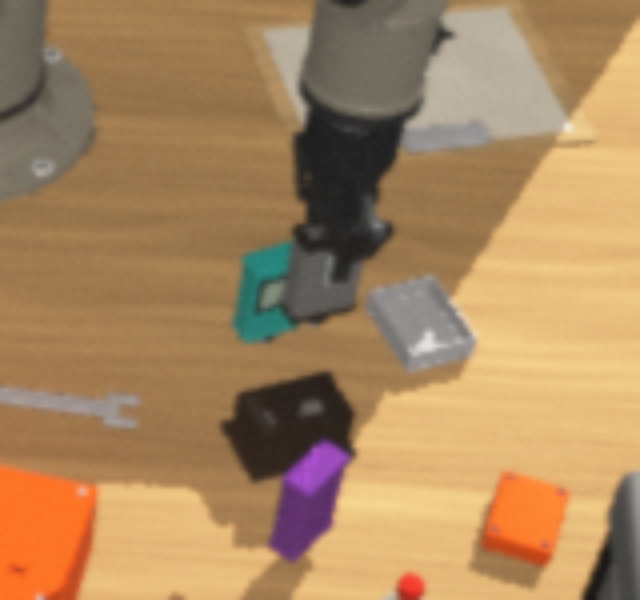

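The gauge hangs upright in the gripper, clear of the black cradle (crop about 325,280). The cradle and look-alikes stand where they were. Next, move over to the disc.

Call:
carry_out(slide=[[-3.8,-1.6,0],[-7.7,-3.2,0],[-11.5,-4.8,0],[-15.3,-6.4,0],[-19.2,-8.0,0],[-23,-9.7,0],[-26.9,-11.3,0],[-30.7,-12.9,0]], twist=[[0.1,0,3],[0.1,0,6],[0.1,0,9],[0.1,0,12],[0.1,0,15],[0.1,0,18],[0.1,0,21],[0.17,-0.14,24]])

```text
time: 5.4
position: [0.4332, -0.0024, 0.2186]
eef_rot: [[0.002, 1.0, -0.003], [1.0, -0.002, -0.003], [-0.003, -0.003, -1.0]]
contact_force: [1.0, -0.2, -0.3]
grip_width: 0.321
grip_force: 59.3
```

Run:
```python
from h import *
s=sense(); print(s["time"],s["position"],s["contact_force"],s["joints"])
delta([.444,-.329,.22],down(-20),s)
```

```text
5.4 [ 0.43322052 -0.00242176  0.21862515] [ 1.03449977 -0.22343536 -0.25493639] [-0.74062886  0.01906574  0.61425194  2.16000522 -0.00996424  0.96990243
 -0.12245886]
slide cm [-32.66   1.13  -0.04] twist deg [-0.17  0.22 19.9 ]
```

Call:
carry_out(slide=[[-4.1,0.1,0],[-8.2,0.3,0],[-12.3,0.4,0],[-16.4,0.5,0],[-20.5,0.7,0],[-24.6,0.9,0],[-28.7,1.0,0],[-32.7,1.1,0]], twist=[[0,0,2.5],[0,0,5],[0,0,7.5],[0,0,10],[0,0,12.5],[0,0,15],[0,0,17.5],[-0.17,0.2,20]])

```text
time: 6.2
position: [0.4448, -0.3288, 0.2192]
eef_rot: [[0.343, 0.939, -0.0], [0.939, -0.343, 0.0], [-0.0, -0.0, -1.0]]
contact_force: [0.3, -0.3, -1.2]
grip_width: 0.321
grip_force: 59.3
```

Call:
carry_out(slide=[[0,0,1.5],[0,0,3.5],[0,0,6],[0,0,8.5],[0,0,10.5],[0,0,11.5],[0,0,12],[0,0,12]], twist=[[0,0,0],[0,0,0],[0,0,0],[0,0,0],[0,0,0],[0,0,0],[0,0,0],[0,0,0]])

```text
time: 7.0
position: [0.4452, -0.3275, 0.1]
eef_rot: [[0.342, 0.94, 0.0], [0.94, -0.342, 0.0], [0.0, 0.0, -1.0]]
contact_force: [0.8, -0.2, -1.0]
grip_width: 0.318
grip_force: 59.4
```

Run:
```python
from h import *
s=sense(); print(s["time"],s["position"],s["contact_force"],s["eef_rot"])
delta([.444,-.329,.080],down(-20),s)
p=get_image("scene"); cv2.imwrite("pics/scene3.png",cv2.resize(p["pixels"][140:240,130:260],(780,600),interpolation=cv2.INTER_CUBIC))
C=cloud(p); x,y,_=s["position"]; d=np.hypot(C[...,0]-x,C[...,1]-y)
m=(d<.045)&(C[...,2]>.016)&(C[...,2]<.2)&(p["depth"]>0); Q=C[m]; print("lowest",np.round(Q[np.argsort(Q[:,2])[:15]],3).tolist())
m=(d<.06)&(C[...,2]>.009)&(C[...,2]<.015)&(p["depth"]>0); print("disc",C[m].mean(0),C[m].min(0),C[m].max(0))
```

```text
7.0 [ 0.44520821 -0.3274936   0.10000003] [ 0.75885629 -0.21125007 -0.97496638] [[ 3.41569260e-01  9.39856557e-01  3.04478071e-04]
 [ 9.39856599e-01 -3.41569281e-01  1.97683001e-05]
 [ 1.22579722e-04  2.79413480e-04 -9.99999953e-01]]
slide cm [-0.18 -0.06  2.  ] twist deg [ 0.02 -0.01  0.03]
lowest [[0.447, -0.314, 0.016], [0.453, -0.321, 0.016], [0.439, -0.327, 0.016], [0.454, -0.335, 0.016], [0.446, -0.355, 0.016], [0.432, -0.31, 0.016], [0.464, -0.333, 0.016], [0.436, -0.346, 0.017], [0.461, -0.348, 0.017], [0.442, -0.304, 0.017], [0.428, -0.307, 0.017], [0.467, -0.307, 0.017], [0.475, -0.327, 0.018], [0.457, -0.345, 0.019], [0.432, -0.339, 0.019]]
disc [ 0.44948555 -0.32810755  0.01196962] [ 0.42026491 -0.35535531  0.00908311] [ 0.47347982 -0.30042531  0.01497303]
```

View pics/scene3.png

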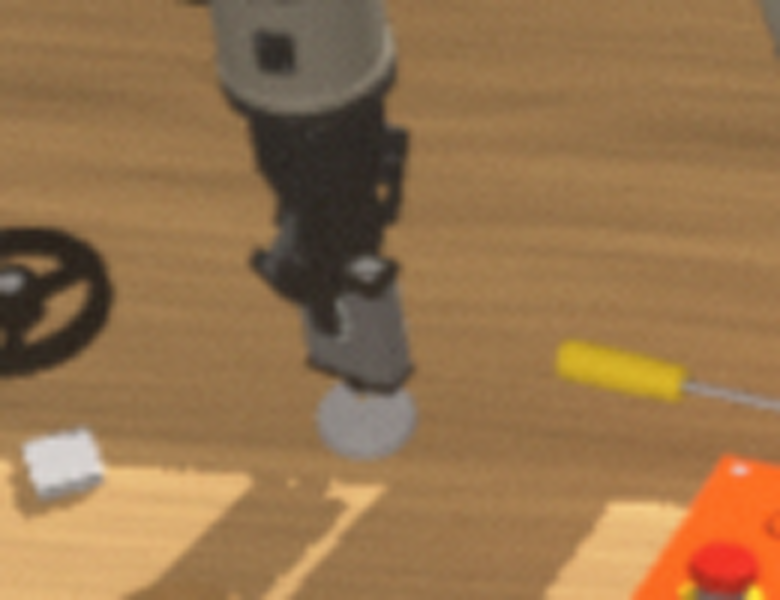

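The probe hangs centred over the round disc. Next, lower it gently.

Call:
carry_out(slide=[[-0.1,0,0.5],[-0.15,0,1.0],[-0.15,0,1.4],[-0.15,0,1.7],[-0.15,0,1.9],[-0.15,0,2.05],[-0.15,0,2.15],[-0.15,0,2.2]], twist=[[0,0,0],[0,0,0],[0,0,0],[0,0,0],[0,0,0],[0,0,0],[0,0,0],[0,0,0]])

```text
time: 7.85
position: [0.4449, -0.329, 0.0783]
eef_rot: [[0.342, 0.94, 0.001], [0.94, -0.342, -0.0], [0.0, 0.001, -1.0]]
contact_force: [-0.7, 0.5, 1.8]
grip_width: 0.319
grip_force: 59.7
```

Call:
carry_out(slide=[[0,0,0],[0,0,0]], twist=[[0,0,0],[0,0,0]])

```text
time: 8.05
position: [0.4449, -0.329, 0.0784]
eef_rot: [[0.342, 0.94, 0.001], [0.94, -0.342, -0.0], [0.0, 0.001, -1.0]]
contact_force: [-1.1, -0.2, 1.8]
grip_width: 0.321
grip_force: 59.7
```

Call:
carry_out(slide=[[0,0,0.05],[0,0,0.1],[0,0,0.15],[0,0,0.2],[0,0,0.2],[0,0,0.2],[0,0,0.2],[0,0,0.2]], twist=[[0,0,0],[0,0,0],[0,0,0],[0,0,0],[0,0,0],[0,0,0],[0,0,0],[0,0,0]])

```text
time: 8.85
position: [0.4449, -0.329, 0.0763]
eef_rot: [[0.341, 0.94, 0.001], [0.94, -0.341, -0.0], [0.0, 0.001, -1.0]]
contact_force: [-1.9, -0.1, 2.2]
grip_width: 0.318
grip_force: 59.8
```

Call:
carry_out(slide=[[0,0,0],[0,0,0],[0,0,0],[0,0,0],[0,0,0],[0,0,0],[0,0,0],[0,0,0]], twist=[[0,0,0],[0,0,0],[0,0,0],[0,0,0],[0,0,0],[0,0,0],[0,0,0],[0,0,0]])

```text
time: 9.65
position: [0.445, -0.329, 0.0763]
eef_rot: [[0.342, 0.94, 0.001], [0.94, -0.342, -0.0], [0.0, 0.001, -1.0]]
contact_force: [-1.7, 0.2, 2.6]
grip_width: 0.321
grip_force: 59.8
```

Run:
```python
from h import *
F=[]
for i in range(8):
    p=get_image("scene"); F.append(sense()["contact_force"])
print(np.mean(F,0),np.std(F,0),sense()["time"])
```

```text
[-1.55233047  0.25636325  2.42493654] [0.32890497 0.51028038 0.38037671] 10.05
```

Call:
carry_out(slide=[[0,0,-0.3],[0,0,-1],[0,0,-2.5],[0,0,-5],[0,0,-8],[0,0,-11],[0,0,-14],[0,0,-16.5]], twist=[[0,0,0],[0,0,0],[0,0,0],[0,0,0],[0,0,0],[0,0,0],[0,0,0],[0,0,0]])

```text
time: 10.85
position: [0.4446, -0.3293, 0.2439]
eef_rot: [[0.342, 0.94, 0.002], [0.94, -0.342, -0.0], [0.0, 0.002, -1.0]]
contact_force: [0.4, 0.6, -2.3]
grip_width: 0.322
grip_force: 59.3
```

```bash
cat > tgt.py <<'E'
from h import *
ring=np.array([.5885,-.0470,.1050]); a=np.radians(-10.2); t=.35
n=np.array([-np.sin(t)*np.cos(a),-np.sin(t)*np.sin(a),np.cos(t)])
y=np.array([np.cos(t)*np.cos(a),np.cos(t)*np.sin(a),np.sin(t)])  # tool y up-slope
z=-n; R=np.stack([np.cross(y,z),y,z],1)
def at(h,L=.068): return ring+n*(h+L)   # free tip h above face
E
python3 - <<'E'
from tgt import *
F=[]
for i in range(6):
    p=get_image("top"); F.append(sense()["contact_force"])
s=sense(); print(np.mean(F,0),np.std(F,0),s["time"],s["position"]); 
C=cloud(p);m=(np.hypot(C[...,0]-.444,C[...,1]+.33)<.1)&(C[...,2]>.009)&(C[...,2]<.015); print("disc",C[m].mean(0),m.sum())
print(R,at(.10)); delta(at(.10),R,s)
E
```

```text
[ 0.10289742 -0.05277228 -1.35880796] [0.75763771 1.28298779 2.3355578 ] 11.15 [ 0.44441683 -0.32856865  0.24079151]
disc [ 0.44208122 -0.32937269  0.01218371] 237
[[ 0.17708474  0.9245265   0.33747852]
 [ 0.98419561 -0.16634857 -0.06072197]
 [ 0.          0.34289781 -0.93937271]] [ 0.53180361 -0.03679871  0.26281462]
slide cm [30.41 -1.75 -2.19] twist deg [-19.99   1.68  -9.67]
```

Zeroing took about 3.8 N for over a second, and the disc has not moved. Next, move above the ring.

Call:
carry_out(slide=[[3.8,-0.2,-0.6],[7.6,-0.4,-1.2],[11.4,-0.7,-1.8],[15.2,-0.9,-2.2],[19,-1.1,-2.2],[22.8,-1.3,-2.2],[26.6,-1.5,-2.2],[30.4,-1.75,-2.2]], twist=[[-2.5,0.2,-1.2],[-5,0.4,-2.4],[-7.5,0.6,-3.6],[-10,0.8,-4.8],[-12.5,1,-6],[-15,1.3,-7.3],[-17.5,1.5,-8.5],[-20,1.7,-9.7]])

```text
time: 11.95
position: [0.5318, -0.0357, 0.2628]
eef_rot: [[0.175, 0.924, 0.339], [0.984, -0.165, -0.06], [0.0, 0.345, -0.939]]
contact_force: [0.8, -1.1, -2.3]
grip_width: 0.317
grip_force: 59.5
```

Run:
```python
from tgt import *
s=sense(); print(s["time"],s["position"],s["joints"]); delta(at(.10),R,s); delta(at(.015),R,s)
```

```text
11.95 [ 0.53180029 -0.03567443  0.26281448] [-0.75858086 -0.06278016  0.62741981  2.16397219  0.21713284  0.70205472
 -0.44524486]
slide cm [-0.11  0.02  0.01] twist deg [ 0.11 -0.04  0.09]
slide cm [-0.12  0.    8.51] twist deg [ 0.11 -0.04  0.09]
```

Call:
carry_out(slide=[[0,0,1],[-0.1,0,2.5],[-0.1,0,4],[-0.1,0,5.5],[-0.1,0,7],[-0.12,0,8],[-0.12,0,8.5],[-0.12,0,8.5]], twist=[[0.1,0,0.1],[0.1,0,0.1],[0.1,0,0.1],[0.1,0,0.1],[0.1,0,0.1],[0.1,0,0.1],[0.1,0,0.1],[0.1,0,0.1]])

```text
time: 12.75
position: [0.56, -0.0441, 0.1824]
eef_rot: [[0.179, 0.925, 0.335], [0.984, -0.168, -0.062], [-0.001, 0.34, -0.94]]
contact_force: [-0.3, 0.4, -0.6]
grip_width: 0.322
grip_force: 59.6
```

Run:
```python
from tgt import *
F=[]
for i in range(6): p=get_image("scene"); F.append(sense()["contact_force"])
s=sense(); print(s["time"],s["position"],np.mean(F,0),np.array(R[:,2])@np.mean(F,0)); delta(at(-.003),R,s)
q=get_image("top")
cv2.imwrite("pics/ring.png",np.hstack([cv2.resize(x,(400,400),interpolation=cv2.INTER_CUBIC) for x in (p["pixels"][190:260,225:295],q["pixels"][140:210,260:330])]))
print(proj(p,ring),proj(q,ring),proj(p,ring+.015*n))
C=cloud(p); h=(C-ring)@n; lat=np.linalg.norm((C-ring)-h[...,None]*n,axis=-1); m=(lat<.035)&(h>.006)&(h<.06)
Q=C[m]; o=np.argsort(h[m])[:12]; print(np.round(np.c_[(Q[o]-ring)@np.c_[R[:,0],R[:,1]],h[m][o]]*1000,1).tolist())
```

```text
13.05 [ 0.56076298 -0.04348866  0.18397326] [ 0.09144149  0.19615469 -1.69011724] 1.6065986569334592
slide cm [ 0.14 -0.09  1.88] twist deg [-0.01 -0.04 -0.07]
(np.float64(262.0912269387002), np.float64(228.04085663822246)) (np.float64(295.8640853547134), np.float64(186.07720923748562)) (np.float64(262.45854356320365), np.float64(224.1520454690947))
[[5.1, 8.5, 6.0], [11.6, -30.1, 6.0], [11.7, 19.9, 6.2], [-1.4, -1.8, 6.6], [-1.2, 1.6, 16.2], [5.3, 0.6, 17.2], [3.7, -5.0, 17.6], [2.9, 4.7, 18.8], [-3.2, 7.6, 18.9], [-7.8, 3.5, 19.4], [-4.0, 5.6, 21.5], [-0.7, 5.2, 22.0]]
```

View pics/ring.png

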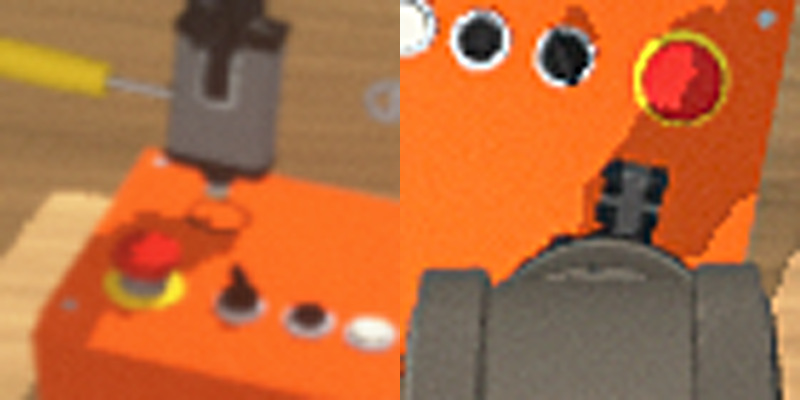

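The probe hangs just above the ring (scene crop about 218,190 over ring 218,213), square to the face. Next, lower it gently.

Call:
carry_out(slide=[[0.1,0,0.4],[0.1,-0.05,0.8],[0.1,-0.05,1.1],[0.1,-0.05,1.35],[0.1,-0.05,1.5],[0.1,-0.05,1.65],[0.1,-0.05,1.7],[0.1,-0.05,1.7]], twist=[[0,0,0],[0,0,0],[0,0,0],[0,0,0],[0,0,0],[0,0,0],[0,0,0],[0,0,0]])

```text
time: 13.9
position: [0.566, -0.0437, 0.1673]
eef_rot: [[0.178, 0.925, 0.336], [0.984, -0.168, -0.061], [0.0, 0.342, -0.94]]
contact_force: [-3.1, -0.4, 0.8]
grip_width: 0.319
grip_force: 59.9
```

```bash
cat > chk.py <<'E'
from tgt import *
F=[]
for i in range(6): p=get_image("scene"); F.append(sense()["contact_force"])
F=np.array(F); s=sense(); T=s["position"]-ring-n*.068
print(s["time"],F.mean(0),"normal F",F.mean(0)@n,"tip x,y,h mm",np.round(np.array([T@R[:,0],T@R[:,1],T@n])*1000,2),"gw",s["grip_width"]); delta(at(-.004),R,s)
E
python3 chk.py
```

```text
14.2 [-2.7322531   0.0772956   0.79883577] normal F 1.677174791975775 tip x,y,h mm [-0.6   0.11 -1.58] gw 0.3227968016145923
slide cm [ 0.06 -0.01  0.24] twist deg [-0.04 -0.01 -0.07]
```

Call:
carry_out(slide=[[0,0,0.05],[0,0,0.1],[0,0,0.15],[0,0,0.15],[0,0,0.15],[0,0,0.15]], twist=[[0,0,0],[0,0,0],[0,0,0],[0,0,0],[0,0,0],[0,0,0]])

```text
time: 14.8
position: [0.5666, -0.0437, 0.166]
eef_rot: [[0.178, 0.925, 0.337], [0.984, -0.168, -0.061], [0.0, 0.342, -0.94]]
contact_force: [-2.2, -0.7, 2.6]
grip_width: 0.322
grip_force: 59.9
```

```bash
echo 'cv2.imwrite("pics/end.png",cv2.resize(p["pixels"][190:260,225:295],(500,500),interpolation=cv2.INTER_CUBIC))' >> chk.py; python3 chk.py
```

```text
15.1 [-2.84196353  0.08502535  1.66443028] normal F 2.527784929260939 tip x,y,h mm [-0.59  0.09 -3.14] gw 0.32040700588608034
slide cm [ 0.06 -0.01  0.09] twist deg [-0.05 -0.   -0.07]
```

View pics/end.png

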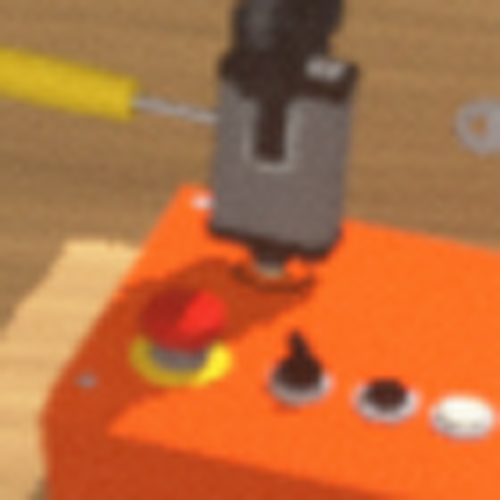

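The probe stands inside the ring (around 270,272 in the crop), pressing with about 4.1 N, square and at rest.

```bash
python3 -c "
from station import *
print(job_done())"
```

```text
the job is handed in; nothing more can be done
None
```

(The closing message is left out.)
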